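# Start the chute screw

### The job

The tin chute is held to the counter by two brass-winged self-tapping screws; one is already home, the other still stands proud in its pilot hole. Take the proud screw by its wings, press it firmly down and, keeping the pressure on, turn it about 60 degrees clockwise (seen from above) so that it cuts its first thread and stays down by itself when you let go. Leave the white porcelain jack on its brass ring undisturbed.

Things in the scene. Friction and masses are not known exactly. Their poses are not given: they have to be found in the camera images.
- screw_head (a point): The proud wing screw: centre of its brass wing bar, on the screw's axis, 50 mm above the counter at the start. x along the bar, z up. Bar 50 mm long (x), 12 mm thick (y), 30 mm high. Under it a round steel flange 52 mm across, 8 mm thick, its top 15 mm below this point. Grip the bar across its 12 mm thickness from above; fingertips may rest on the flange to press.
- home_head (a point): The same point of the identical screw already driven home: immovable, its head 21 mm lower, not the one to turn. Both screws stand in the chute's flat tin plate, 125 mm either side of the chute's middle. The chute's tin sides, 31 mm high and 163 mm apart, begin about 40 mm beyond the line of the screws and run away from the robot.
- screw_down (a joint): How far the proud screw is pressed in, m: 0 at the start, 0.009 at the bottom. It springs back: about 8 N starts it moving, 12 N holds it 5 mm down, 15 N takes it to the bottom. It must be 6 mm or more down before it can turn; once turned it stays about 4 mm down when released.
- screw_turn (a joint): How far the proud screw has been turned clockwise seen from above, rad: 0 at the start, stop at 1.25 (72 degrees). Turns easily (under 0.2 N m) while pressed down, is blocked when not.
- jack_center (a point): Centre of the white porcelain jack, a 64 mm ball resting loose on a brass ring (72 mm across, 15 mm high) on the counter, on the robot's side of the chute. A black wood (122 mm across, 94 mm high) and a cast iron weight (60 mm across, 64 mm high) stand loose in the same row.

How it is judged:
By the outcome, as a careful person would: the job done as asked, in the order asked, and still so for the second after the job is handed in, with the robot touching nothing.
It also fails if it takes over 34 s, if anything falls off the work surface, if the arm or the gripper's body presses on something with over 40 N, if the wrist force passes 120 N, or if a joint passes its speed limit or range.

### The arm

A 7-joint arm with a two-finger parallel gripper is mounted at the origin on the work surface. World frame = base frame: x ahead of the robot, y to its left, z up, the work surface at z = 0. Lengths are in m, angles in rad, forces in N, time in s.
With the tool pointing down it reaches from about 0.35 to 0.9 m from the base axis. Payload 7.2 kg.
Tool frame: the origin (TCP) lies on the mounting face of the last link; the fingertips stand 182 mm ahead of it and the grasp point (between the pads) lies 163 mm ahead of it; z points along the fingers, x is the direction in which the jaws open and shut, and the axes are right-handed (so a half turn about z gives the same grasp; the last joint's range is limited). The gripper opens to 88 mm and grips with 3 to 60 N. Pads are 20 mm wide; open, the fingers measure 115 mm over their backs; the gripper's body (75 mm by 178 mm) begins 61 mm behind the grasp point.
Start: joints at [-1.366, 0.411, -0.013, 1.596, 0.006, 1.134, -0.082], TCP at [0.168, 0.602, 0.405] pointing down, gripper open.
Joint ranges: [-2.95, 2.95], [-0.29, 1.99], [-1.47, 1.44], [0.14, 2.54], [-1.03, 4.17], [0.13, 1.85], [-2.86, 2.86]. Speed limits (rad/s): [2.39, 2.39, 3.01, 3.01, 3.14, 3.14, 3.14].

### API

Orientations are given as a unit quaternion [x, y, z, w].
In Python, from cell import ctrl gives the robot as it stands.
- The arm moves only by the tool move_arm, never from a script. Its argument "plan" is text: rows parted by semicolons, each of 5 numbers parted by spaces: the closure, from 0 (fully open) to 1 (shut), then the shift along the world's x, y, z in units of 50 mm (1.0 is 50 mm), then the turn about the world's z in units of 8 degrees (1.0 is 8 degrees). In form: gripper tx ty tz roll; .... A call has 1 to 20 rows; each row is the pose to reach, as a shift and turn from the pose commanded when the call began; what a row does not reach only later rows make up. A row lasts 1/8 s, in which the tool goes at most 62.5 mm and 10.7 degrees, less where a joint would pass 70% of its speed; a pose out of reach is approached as far as the arm can. A call with a gripper value outside its range is refused whole. The fingers move at their own pace and stop on an object; the grip force is fixed at half the most. Time passes only in rows, so rows that repeat a pose let the fingers close. It gives the time, the measured TCP pose, the force and the opening at its end, in the units of the state.
- ctrl.read_state(): the state, without advancing time (a new reading comes with each control period).
- ctrl.camera(name): name is "scene" or "side" or "wrist"; returns (picture, depth): 420x560x3 uint8, red, green, blue; 420x560 float32, m along the optical axis (not along the pixel's ray), 0 where there is no reading.
- ctrl.get_calibration(name): a dict with "fov_y" (degrees; the focal length in pixels is half the picture's height over the tangent of half this angle, whatever the lens; pixels are square), "cx", "cy" (the principal point, pixels), "origin" and "attitude" of the camera in the world; the wrist camera has in their place "mount" (4x4, takes a point from camera to tool coordinates, whose origin is the TCP and whose axes are the tool frame's). Camera axes: x right, y up, looking along -z (the intrinsics and any distortion apply to the point x, -y, -z); pixel columns grow to the right and rows downward; lengths in m; the calibration is good to about 2 mm. The wrist camera is an equidistant fisheye: a pixel r from the principal point sees the ray r / f radians off the axis. A picture is of the moment at which its call begins: read the wrist's pose just before it. get_calibration takes no time and is no camera call.
- ctrl.hand_in(): hands the job in, once; it reports no verdict.
The state is a dict: "time": time; "joints": joint angles; "dq": joint speeds; "effort": joint torques, N m; "eef_pos": TCP position; "orientation": TCP orientation; "contact_force": force on the tool from outside, world axes, zero at the start; "ft_torque": the same for the moment, N m; "width": opening from 0.0 (shut) to 1.0 (fully open).
Only numpy, scipy, OpenCV 4.12 (cv2) and the standard library are available. Lean on these libraries where they do the work, as an engineer would, in place of code of your own. Each camera call takes 0.05 s, during which the arm holds its last target. There are 200 camera calls.

## Working session

There is one attempt and no reset: what is moved stays moved. The work goes in short steps, Python scripts to look and compute and a tool call to move; the robot and the scene stay as the last step left them, time stands still between calls to the robot, and variables do not carry over. Pictures are saved under pics/ and viewed, about 8 in all and at most 12, crops included, and the job is handed in when it is done.

Besides the shell and the picture viewer there is one more tool, called after "Call:" by a JSON object that holds its "api" and its "payload". move_arm: Moves the arm, as the interface text tells. Its arguments: {"type":"object","properties":{"plan":{"type":"string"}},"required":["plan"]}

```bash
mkdir -p pics; cat > h.py <<'E'
import numpy as np, cv2
from cell import ctrl
from scipy.spatial.transform import Rotation as R
def att(a):
    a=np.array(a,float)
    return a if a.shape==(3,3) else R.from_quat(a).as_matrix()
def pts(name,u,v,d,st=None):
    c=ctrl.get_calibration(name); f=210/np.tan(np.radians(c['fov_y'])/2)
    u=np.asarray(u,float);v=np.asarray(v,float)
    x=(u-c['cx'])/f*d; y=-(v-c['cy'])/f*d
    P=np.stack([x,y,-d+0*x],-1)
    return P@att(c['attitude']).T+np.array(c['origin'])
E
python3 - <<'E'
from h import *
print(ctrl.read_state())
for n in ('scene','side','wrist'):
    print(n,ctrl.get_calibration(n))
    p,d=ctrl.camera(n); cv2.imwrite(f'pics/{n}0.png',p[...,::-1]); np.save(f'{n}0.npy',d)
E
```

```text
{'time': 0.0, 'joints': array([-1.36621632,  0.41189809, -0.01273475,  1.59700358,  0.00558582,
        1.13432764, -0.08218734]), 'dq': array([-1.74186813e-03, -9.76433434e-04, -2.12846418e-04, -1.90776785e-03,
       -1.10093725e-03,  2.54209398e-04, -3.44231615e-05]), 'effort': array([-8.79747695e-04, -5.87924981e+01,  6.41277675e-01, -2.91085303e+01,
       -5.38240594e-02,  1.79752236e-02,  1.28900888e-04]), 'eef_pos': array([0.16833187, 0.60168926, 0.40382642]), 'orientation': array([ 7.96667707e-01,  6.04417012e-01, -6.09105161e-04,  5.19658981e-04]), 'contact_force': array([ 0.5911703 , -1.18869111,  0.24542094]), 'ft_torque': array([-0.0068764 , -0.00020177,  0.01128568]), 'width': 0.9998320593883914}
scene {'fov_y': 54.068737886738, 'cx': 280.4642614424578, 'cy': 208.72062896880198, 'origin': array([0.81155215, 0.31261865, 0.64975208]), 'attitude': array([0.11096894, 0.26494222, 0.89102218, 0.35152666])}
side {'fov_y': 50.27318000302455, 'cx': 284.36001978299595, 'cy': 208.00557199293138, 'origin': array([ 0.39766445, -0.44884955,  0.48922262]), 'attitude': array([ 0.41456618, -0.0599085 , -0.14407285,  0.89654273])}
wrist {'fov_y': 65.70646984690485, 'cx': 274.3152986374194, 'cy': 209.93637090905688, 'mount': array([[ 9.99999854e-01, -1.14109548e-04,  5.28446461e-04,
         7.38496342e-04],
       [ 2.56274800e-05, -9.66366889e-01, -2.57167330e-01,
        -6.87573649e-02],
       [ 5.40018410e-04,  2.57167306e-01, -9.66366745e-01,
         1.90533651e-02],
       [ 0.00000000e+00,  0.00000000e+00,  0.00000000e+00,
         1.00000000e+00]])}
```

View pics/scene0.png

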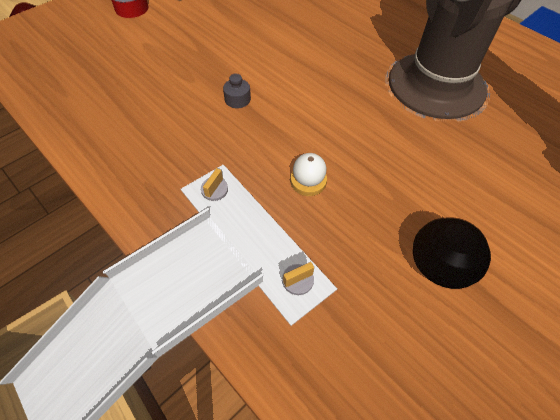

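View pics/side0.png

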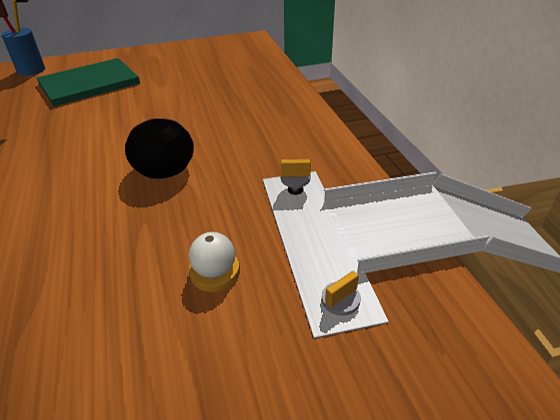

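Scene: the bars are at about (298,274) and (213,183), the jack at (310,172). Side: the bar at (295,168) stands clear above the plate, so it is the proud one. The bar at (341,290) is home.

```bash
python3 - <<'E'
from h import *
for n in ('scene','side'):
    im=cv2.imread(f'pics/{n}0.png'); d=np.load(f'{n}0.npy'); h=cv2.cvtColor(im,cv2.COLOR_BGR2HSV)
    m=cv2.inRange(h,(16,140,80),(30,255,255))
    k,l,s,c=cv2.connectedComponentsWithStats(m)
    for i in range(1,k):
        if s[i,4]<120: continue
        v,u=np.where((l==i)&(d>0)); P=pts(n,u,v,d[v,u])
        zt=np.percentile(P[:,2],97); T=P[P[:,2]>zt-.006]
        e=np.linalg.svd(T[:,:2]-T[:,:2].mean(0),full_matrices=False)[2][0]
        q=(T[:,:2]-T[:,:2].mean(0))@e
        r=cv2.minAreaRect((T[:,:2]*1000).astype(np.float32))
        print(n,c[i].round(),s[i,4],'ztop',zt.round(4),'mean',T.mean(0).round(4),'ang',np.degrees(np.arctan2(e[1],e[0])).round(1),'len',np.ptp(q).round(3),r)
E
```

```text
scene [213. 182.] 292 ztop 0.045 mean [ 0.5804 -0.1082  0.0431] ang 20.7 len 0.05 ((579.3363037109375, -109.14102172851562), (49.65522766113281, 11.542073249816895), 19.966371536254883)
scene [308. 187.] 374 ztop 0.0165 mean [0.4441 0.0087 0.0144] ang -49.6 len 0.069 ((439.1839599609375, 3.7346725463867188), (46.3883056640625, 69.80657196044922), 36.819698333740234)
scene [298. 274.] 387 ztop 0.0662 mean [0.6017 0.1393 0.0642] ang -16.6 len 0.048 ((600.8433227539062, 138.73834228515625), (11.664414405822754, 48.44888687133789), 73.4182357788086)
side [295. 167.] 516 ztop 0.0639 mean [0.6003 0.1347 0.0621] ang 164.1 len 0.049 ((601.1937255859375, 136.3171844482422), (13.409173965454102, 48.82320785522461), 74.91397094726562)
side [538. 204.] 2101 ztop -0.1413 mean [ 1.1636  0.1561 -0.1429] ang 175.1 len 0.188 ((1163.0396728515625, 157.13296508789062), (15.431417465209961, 188.04786682128906), 85.43331909179688)
side [524. 298.] 5567 ztop -0.1413 mean [ 0.916  -0.1122 -0.1427] ang -94.2 len 0.231 ((920.6942138671875, -100.65185546875), (231.37493896484375, 22.06243133544922), 85.7470932006836)
side [214. 279.] 723 ztop 0.0149 mean [ 0.4267 -0.0257  0.0132] ang 175.4 len 0.071 ((428.1471252441406, -16.640024185180664), (50.018409729003906, 70.5506820678711), 84.32752990722656)
side [341. 289.] 621 ztop 0.0432 mean [ 0.5781 -0.1134  0.0416] ang -159.3 len 0.049 ((578.921630859375, -112.39497375488281), (49.38233184814453, 12.945805549621582), 20.434988021850586)
```

Both views put the proud screw at about (0.601, 0.1375), with its top at z 0.065 and the bar at −16°. The screws are 0.25 m apart, as they should be. The jaws already lie at 74.4°, square to the bar. I'll go above it.

Call:
{"api": "move_arm", "payload": {"plan": "0 0.6 -0.65 0 0; 0 1.3 -1.4 0 0; 0 2.1 -2.25 0 0; 0 2.9 -3.1 0 0; 0 3.7 -3.95 0 0; 0 4.5 -4.8 0 0; 0 5.3 -5.65 0 0; 0 6.1 -6.5 0 0; 0 6.9 -7.4 -0.3 0; 0 7.6 -8.2 -0.7 0; 0 8.2 -8.8 -1.1 0; 0 8.5 -9.1 -1.4 0; 0 8.66 -9.28 -1.6 0; 0 8.66 -9.28 -1.6 0; 0 8.66 -9.28 -1.6 0"}}

```text
time: 2.02
eef_pos: [0.601, 0.139, 0.3252]
orientation: [0.796, 0.605, 0.0, -0.0]
contact_force: [0.5, -0.1, 0.3]
width: 0.998
```

```bash
python3 - <<'E'
from h import *
st=ctrl.read_state(); p,d=ctrl.camera('wrist'); cv2.imwrite('pics/w1.png',p[...,::-1])
print(st['time'],st['eef_pos'],st['contact_force'],st['joints'].round(2))
Rt=R.from_quat(st['orientation']).as_matrix(); print('jaw',np.degrees(np.arctan2(Rt[1,0],Rt[0,0])), 'z',Rt[:,2])
c=ctrl.get_calibration('wrist'); f=210/np.tan(np.radians(c['fov_y'])/2); M=c['mount']
h=cv2.cvtColor(p,cv2.COLOR_RGB2HSV); m=cv2.inRange(h,(16,140,80),(30,255,255))
k,l,s,cc=cv2.connectedComponentsWithStats(m)
for i in range(1,k):
    if s[i,4]<150: continue
    v,u=np.where((l==i)&(d>0)); x=u-c['cx'];y=v-c['cy'];r=np.hypot(x,y)+1e-9;t=r/f
    D=np.stack([np.sin(t)*x/r,-np.sin(t)*y/r,-np.cos(t)],-1)
    P=D/np.cos(t)[:,None]*d[v,u][:,None]
    P=(P@M[:3,:3].T+M[:3,3])@Rt.T+st['eef_pos']
    zt=np.percentile(P[:,2],95); T=P[abs(P[:,2]-zt)<.004]
    print(cc[i].round(),s[i,4],zt.round(4),T.mean(0).round(4),cv2.minAreaRect((T[:,:2]*1000).astype(np.float32)))
E
```

```text
2.025 [0.60099606 0.13904892 0.32518285] [ 0.51667608 -0.06470489  0.3340858 ] [-0.47  0.48  0.23  1.72 -0.13  0.96  1.11]
jaw 74.44841342269726 z [ 2.40975960e-04  8.69993156e-04 -9.99999593e-01]
```

View pics/w1.png

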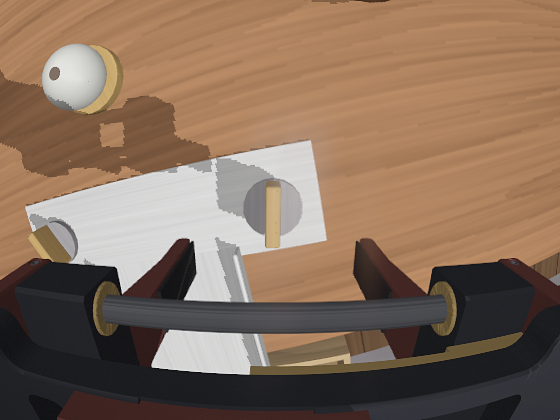

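The wrist view shows the proud bar at about (273,213), vertical between the jaws as intended. The brass is paler here, so I'll loosen the mask and measure it.

```bash
python3 - <<'E'
from h import *
st=ctrl.read_state(); p,d=ctrl.camera('wrist')
Rt=R.from_quat(st['orientation']).as_matrix()
c=ctrl.get_calibration('wrist'); f=210/np.tan(np.radians(c['fov_y'])/2); M=c['mount']
h=cv2.cvtColor(p,cv2.COLOR_RGB2HSV); print(h[213,273],h[185,273])
m=cv2.inRange(h,(10,70,80),(35,255,255)); m[:150]=0;m[255:]=0;m[:,:235]=0;m[:,310:]=0
v,u=np.where((m>0)&(d>0)); x=u-c['cx'];y=v-c['cy'];r=np.hypot(x,y)+1e-9;t=r/f
D=np.stack([np.sin(t)*x/r,-np.sin(t)*y/r,-np.cos(t)],-1)
P=D/np.cos(t)[:,None]*d[v,u][:,None]
P=(P@M[:3,:3].T+M[:3,3])@Rt.T+st['eef_pos']
T=P[abs(P[:,2]-.065)<.006]
print(len(T),np.percentile(P[:,2],[5,50,95]),T.mean(0).round(4),cv2.minAreaRect((T[:,:2]*1000).astype(np.float32)))
q=(T-st['eef_pos'])@Rt; print('tool frame mid x,y',(q[:,:2].min(0)+q[:,:2].max(0))/2,np.ptp(q[:,:2],axis=0))
E
```

```text
[ 19  89 204] [ 17  73 133]
916 [0.00016617 0.06518964 0.06661556] [0.601  0.1381 0.0656] ((602.0414428710938, 137.9619140625), (11.050830841064453, 50.0618782043457), 74.12674713134766)
tool frame mid x,y [-0.00124756  0.00125789] [0.011078   0.05006231]
```

Call:
{"api": "move_arm", "payload": {"plan": "0 0.02 -0.02 -0.5 0; 0 0.02 -0.02 -1.0 0; 0 0.02 -0.02 -1.4 0; 0 0.02 -0.02 -1.75 0; 0 0.02 -0.02 -2 0; 0 0.02 -0.02 -2.08 0; 0 0.02 -0.02 -2.08 0; 1 0.02 -0.02 -2.08 0; 1 0.02 -0.02 -2.08 0; 1 0.02 -0.02 -2.08 0; 1 0.02 -0.02 -2.08 0; 1 0.02 -0.02 -2.08 0; 1 0.02 -0.02 -2.08 0; 1 0.02 -0.02 -2.08 0"}}

```text
time: 3.88
eef_pos: [0.6024, 0.1368, 0.2206]
orientation: [0.797, 0.604, -0.0, -0.0]
contact_force: [0.4, -0.3, -0.6]
width: 0.245
```

```bash
python3 - <<'E'
from h import *
p,d=ctrl.camera('side'); cv2.imwrite('pics/s2.png',cv2.resize(p[90:280,160:440,::-1],None,fx=2.5,fy=2.5))
s=ctrl.read_state(); print(s['eef_pos'],s['contact_force'],s['ft_torque'],s['width'])
E
```

```text
[0.60239708 0.13687833 0.2206348 ] [ 0.71352867 -0.42354842  0.21282418] [0.03631697 0.00480342 0.00973709] 0.20007218561501167
```

View pics/s2.png

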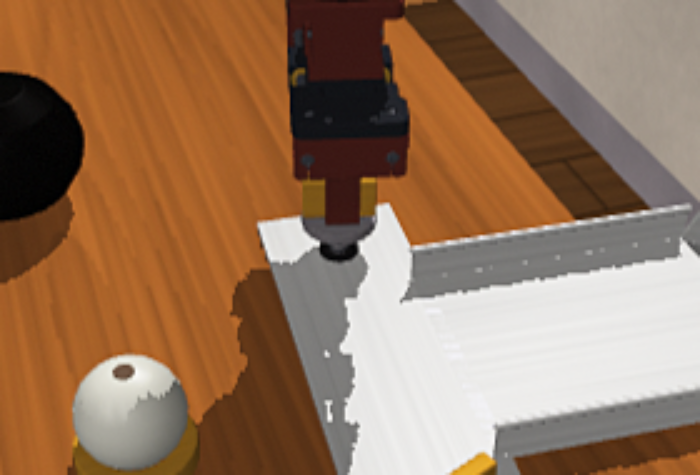

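The fingers straddle the bar at about (343,200) in the crop and are still closing. I'll finish closing, then press in steps.

Call:
{"api": "move_arm", "payload": {"plan": "1 0 0 0 0; 1 0 0 0 0; 1 0 0 0 0; 1 0 0 0 0; 1 0 0 -0.04 0; 1 0 0 -0.08 0; 1 0 0 -0.12 0; 1 0 0 -0.16 0; 1 0 0 -0.2 0; 1 0 0 -0.2 0; 1 0 0 -0.2 0"}}

```text
time: 5.3
eef_pos: [0.6025, 0.137, 0.2122]
orientation: [0.797, 0.604, 0.001, -0.0]
contact_force: [-4.3, 1.2, 13.1]
width: 0.135
```

```bash
python3 - <<'E'
from h import *
s=ctrl.read_state(); print(s['eef_pos'],s['contact_force'],s['ft_torque'],s['width'])
E
```

```text
[0.60253023 0.13703107 0.2121668 ] [-4.29345989  1.22602481 13.06596527] [ 0.21598664  0.97346381 -0.16297924] 0.13491044362817795
```

Call:
{"api": "move_arm", "payload": {"plan": "1 0 0 -0.04 0; 1 0 0 -0.08 0; 1 0 0 -0.12 0; 1 0 0 -0.12 0; 1 0 0 -0.12 0"}}

```text
time: 5.92
eef_pos: [0.6038, 0.1364, 0.2099]
orientation: [0.797, 0.604, 0.003, 0.001]
contact_force: [-9.9, -2.1, 40.3]
width: 0.134
```

The screw is at the bottom with 40 N on it. I'll ease off slightly and turn clockwise.

Call:
{"api": "move_arm", "payload": {"plan": "1 -0.02 0 0.02 0; 1 -0.02 0 0.02 -0.6; 1 -0.02 0 0.02 -1.2; 1 -0.02 0 0.02 -1.8; 1 -0.02 0 0.02 -2.4; 1 -0.02 0 0.02 -2.4"}}

```text
time: 6.68
eef_pos: [0.6031, 0.1357, 0.21]
orientation: [0.887, 0.462, 0.002, 0.001]
contact_force: [-6.6, -2.8, 32.7]
width: 0.135
```

```bash
python3 - <<'E'
from h import *
s=ctrl.read_state(); Rt=R.from_quat(s['orientation']).as_matrix(); print(np.degrees(np.arctan2(Rt[1,0],Rt[0,0])),s['eef_pos'],s['contact_force'],s['ft_torque'],s['width'],s['joints'].round(2))
E
```

```text
55.06774163436792 [0.60309285 0.13570731 0.20998568] [-6.62373243 -2.84487677 32.67706657] [-1.16146401  1.32068477  0.01597117] 0.1348439106785476 [-0.51  0.63  0.29  1.8  -0.25  0.75  0.87]
```

It has turned 19° with the grip solid and low torque, so I'll carry on.

Call:
{"api": "move_arm", "payload": {"plan": "1 0 0 0 -0.7; 1 0 0 0 -1.4; 1 0 0 0 -2.1; 1 0 0 0 -2.8; 1 0 0 0 -3.5; 1 0 0 0 -4.2; 1 0 0 0 -4.9; 1 0 0 0 -5.4; 1 0 0 0 -5.4; 1 0 0 0 -5.4"}}

```text
time: 7.92
eef_pos: [0.6019, 0.135, 0.2096]
orientation: [0.995, 0.104, 0.001, -0.0]
contact_force: [-11.9, -4.5, 36.4]
width: 0.139
```

```bash
python3 - <<'E'
from h import *
s=ctrl.read_state(); Rt=R.from_quat(s['orientation']).as_matrix(); print(np.degrees(np.arctan2(Rt[1,0],Rt[0,0])),s['eef_pos'],s['contact_force'],s['ft_torque'],s['width'],s['joints'].round(2))
E
```

```text
11.911497498799424 [0.60192962 0.13502075 0.20964613] [-11.87242753  -4.46936693  36.39998625] [-1.31648402  2.89237003  0.00597792] 0.13851554167638067 [-0.64  0.66  0.49  1.81 -0.43  0.78  0.27]
```

It has turned 62.5°. Now I'll ease the pressure, open partway and lift.

Call:
{"api": "move_arm", "payload": {"plan": "1 0 0 0.04 0; 1 0 0 0.06 0; 0.5 0 0 0.06 0; 0.5 0 0 0.06 0; 0.5 0 0 0.06 0; 0.5 0 0 0.06 0; 0.5 0 0 0.06 0; 0.5 0 0 0.3 0; 0.5 0 0 0.7 0; 0.5 0 0 1.3 0; 0.5 0 0 2 0; 0.5 0 0 2.6 0; 0.5 0 0 3 0; 0.5 0 0 3 0"}}

```text
time: 9.68
eef_pos: [0.6015, 0.1367, 0.3577]
orientation: [0.995, 0.104, 0.001, -0.0]
contact_force: [-0.4, -0.4, -0.0]
width: 0.504
```

```bash
python3 - <<'E'
from h import *
s=ctrl.read_state(); print(s['time'],s['eef_pos'],s['contact_force'],s['width'])
out=[]
for n in ('scene','side'):
    p,d=ctrl.camera(n); im=p[...,::-1]; out.append(im[120:340,120:400] if n=='scene' else im[120:340,170:450])
    h=cv2.cvtColor(p,cv2.COLOR_RGB2HSV)
    m=cv2.inRange(h,(16,140,80),(30,255,255))
    k,l,st,c=cv2.connectedComponentsWithStats(m)
    for i in range(1,k):
        if st[i,4]<120: continue
        v,u=np.where((l==i)&(d>0)); P=pts(n,u,v,d[v,u])
        zt=np.percentile(P[:,2],97); T=P[P[:,2]>zt-.006]
        print(n,c[i].round(),zt.round(4),T.mean(0).round(4),cv2.minAreaRect((T[:,:2]*1000).astype(np.float32)))
cv2.imwrite('pics/end.png',cv2.resize(np.vstack(out),None,fx=1.36,fy=1.36))
E
```

```text
9.675 [0.60152097 0.13665335 0.35770377] [-0.41134279 -0.39132501 -0.03943328] 0.5039070806110555
scene [212. 182.] 0.0451 [ 0.5803 -0.1082  0.0433] ((579.1007080078125, -109.16667938232422), (49.11833572387695, 11.767663955688477), 21.546802520751953)
scene [298. 275.] 0.0624 [0.6011 0.1412 0.0604] ((600.365478515625, 139.29641723632812), (12.349778175354004, 48.93463134765625), 11.24100399017334)
side [293.  34.] 0.2839 [0.5889 0.1145 0.2816] ((594.7334594726562, 115.41658782958984), (74.88832092285156, 6.0382561683654785), 9.226154327392578)
side [295. 169.] 0.0602 [0.6004 0.1336 0.0584] ((600.79052734375, 135.61700439453125), (12.878429412841797, 49.72905731201172), 11.501240730285645)
side [538. 206.] -0.1416 [ 1.1652  0.1559 -0.143 ] ((1164.2093505859375, 156.71006774902344), (15.976913452148438, 189.65866088867188), 84.43595886230469)
side [523. 299.] -0.1413 [ 0.9154 -0.1159 -0.1427] ((917.6663818359375, -100.35527038574219), (231.92022705078125, 24.044546127319336), 87.65196990966797)
side [214. 279.] 0.0147 [ 0.4266 -0.0258  0.013 ] ((428.302490234375, -17.489830017089844), (49.46367263793945, 70.50627136230469), 86.56898498535156)
side [341. 289.] 0.0432 [ 0.5781 -0.1138  0.0416] ((578.5470581054688, -112.22489929199219), (50.4963264465332, 12.892369270324707), 20.62949562072754)
```

View pics/end.png

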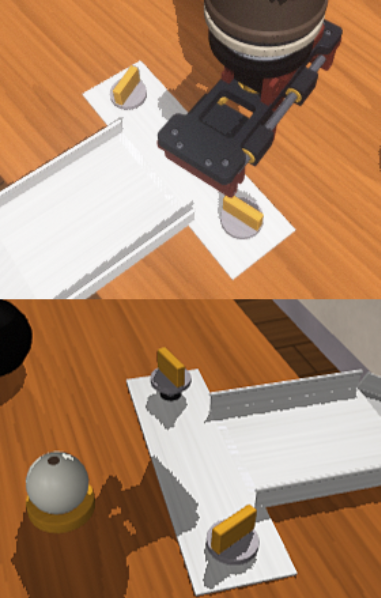

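The screw's bar now lies at about −78.7° (turned about 63°) and has stayed about 3.8 mm down. The jack and its ring are where they were.

```bash
python3 -c "
from cell import ctrl
print(ctrl.hand_in())"
```

```text
the job is handed in; nothing more can be done
None
```

The proud screw has been pressed down and turned about 62–63° clockwise, and it stayed down when I let go. I handed the job in at about 10 s of the 34 s allowed.

- **Pressing and turning:** I gripped the wings and pressed the screw to the bottom. The load stood at about 40 N at the bottom and 33–36 N at the readings during the turn. That load was on the fingers, and the grip held throughout.
- **Screw position:** After release, both cameras show the bar turned from about −16° to −78.7° and its top about 3.7–3.8 mm lower, against the 4 mm expected.
- **Robot:** It is clear of everything, and the force reading is near zero.
- **Jack:** The brass ring measured within 1 mm of where it started, and the last picture shows the ball still on it. The other screw did not move.
- **Not checked:** I did not measure the black wood or the iron weight at the end. The arm passed well above both.

No check failed. The two cameras differ by a few millimetres on position, within what the grip needed.

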